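# Reload the ratchet sauce gun and squeeze the plunger up tight

## Robot

A 7-joint arm with a two-finger parallel gripper is mounted at the origin on a cart in front of the work surface, level with it; the furniture and walls round the work are solid. World frame = base frame: x ahead of the robot, y to its left, z up, the work surface at z = 0. Lengths are in m, angles in rad, forces in N, time in s.
With the tool pointing down it reaches from about 0.425 to 0.95 m from the base axis. Payload 4.7 kg.
Tool frame: the origin (TCP) lies between the finger pads, 19 mm behind the fingertips; this is the grasp point; z points along the fingers, y is the direction in which the jaws open and shut (so a half turn about z gives the same grasp; the last joint's range is limited). The gripper opens to 87 mm and grips with 3 to 60 N. Pads are 19 mm wide; open, the fingers measure 117 mm over their backs; the gripper's body (75 mm by 190 mm) begins 51 mm behind the grasp point.
Start: joints at [1.247, 0.469, -0.049, 1.532, 0.024, 1.141, -0.082], TCP at [0.196, -0.646, 0.241] pointing down, gripper open.
Joint ranges: [-2.59, 2.59], [-0.33, 1.99], [-1.39, 1.29], [0.1, 2.45], [-1.04, 4.18], [0.21, 1.99], [-2.66, 2.66]. Speed limits (rad/s): [2.57, 2.57, 3.14, 3.14, 3.14, 3.14, 3.14].

## Interface

Orientations are given as a unit quaternion [w, x, y, z].
In Python, from station import ctrl gives the robot as it stands.
- The arm moves only by the tool send_rows, never from a script. Its argument "commands" is text: rows parted by semicolons, each of 7 numbers parted by spaces: the turn, a rotation vector about the tool's x, y, z in degrees, then the shift along the tool's x, y, z in cm, then the finger opening in cm, from 0 to 8.7. A call has 1 to 8 rows; each row shifts and turns the commanded pose from where the row before left it, along the tool's axes as they then stand; what a row does not reach is not made up. A row lasts 1/12 s, in which the tool goes at most 41.7 mm and 7.16 degrees, less where a joint would pass 70% of its speed; a pose out of reach is approached as far as the arm can. A call is refused whole if a number of a shift passes 4.17 or a number of a turn 7.16, either way. A call with a gripper value outside its range is refused whole. The fingers move at their own pace and stop on an object; the grip force is fixed at half the most. Time passes only in rows, so rows that do not move let the fingers close. It gives the time, the measured TCP pose, the force and the opening at its end, in the units of the state.
- ctrl.observe(): the state, without advancing time (a new reading comes with each control period).
- ctrl.snapshot(name): name is "scene" or "side" or "wrist"; returns a dict with "frame" (384x512x3 uint8, blue, green, red), "fovy" (degrees; the focal length in pixels is half the picture's height over the tangent of half this angle, whatever the lens; pixels are square), "cx", "cy" (the principal point, pixels), "k1" (the pictures are not rectified: a ray, as slopes to the right and down, at radius r is drawn at 1 + k1 r^2 times it, then the intrinsics apply), "rvec" (rotation vector, rad) and "tvec" (3), from world to camera coordinates, as OpenCV has them; the wrist camera has in their place "T_tool_cam" (4x4, takes a point from camera to tool coordinates, whose origin is the TCP and whose axes are the flange's). Camera axes: x right, y down, z forward; pixel columns grow to the right and rows downward; lengths in m; the calibration is good to about 2 mm. A picture is of the moment at which its call begins: read the wrist's pose just before it. There is no depth.
- ctrl.job_done(): hands the job in, once; it reports no verdict.
The state is a dict: "t": time; "joint_positions": joint angles; "qvel": joint speeds; "joint_torque": joint torques, N m; "tool_pos": TCP position; "ee_rot": TCP orientation; "force": force on the tool from outside, world axes, zero at the start; "wrist_torque": the same for the moment, N m; "gripper_width": opening from 0.0 (shut) to 1.0 (fully open).
Only numpy, scipy, OpenCV 4.12 (cv2) and the standard library are available. Lean on these libraries where they do the work, as an engineer would, in place of code of your own. Each camera call takes 0.05 s, during which the arm holds its last target. There are 200 camera calls.

## Task

The sauce gun lies on its side on the counter with its rod drawn back: lay the cartridge in its cradle, nozzle through the slot of the front plate, and let go of it. Then pump the red trigger against the handle, never pushing the rod itself, until the plunger has run up to the piston and pushed the cartridge tight against the front plate; do not squeeze so hard that the piston is driven in and sauce squirts out. Finish while holding: keep the trigger squeezed so that the plunger stays pressed firmly on the piston, the gun still lying on the counter and the jug, shakers and glass left where they are.

Things in the scene. Friction and masses are not known exactly. Their poses are not given: they have to be found in the camera images.
- sauce_gun: Steel sauce gun, black handle, red trigger, lying loose on its side, 0.9 kg, 312 mm long with its rod, 170 mm wide. Origin on the counter under the barrel axis, at the housing's front face; x along the barrel to the nozzle end, y sideways to the handle, z up. Barrel axis 32.5 mm above the counter. Housing x -67 to 0, y -20 to 52, 63 mm high.
- cradle (a point): Where the middle of the cartridge's axis lies once laid in: gun x 86, y 0, z 32.5, axes as the gun; 14 mm is then free before the front plate, 16 mm behind. Open top; saddles at x 22 to 55 and 122 to 160 with floor 6 mm above the counter, 62 mm wide inside, lips flaring to 84 mm at height 51. Between them only a spine 40 wide, 6 high: fingers pass there on both sides of the tube.
- front_plate (a point): Inner face of the gun's front plate on the barrel axis (gun x 160, z 32.5). Plate 6 mm thick, 64 mm high, with an upright slot for the nozzle 26 mm wide, open at the top, its bottom 18 mm above the counter.
- handle_grip (a point): Centre of the handle's flat back face, where one finger pad bears (gun x -56.5, y 85, z 32.5), axes as the gun. Handle: bar along y (48 to 128, end knob from 119), x -56.5 to -41.5, 28 mm thick in z. The other pad bears on the trigger's round bow: squeeze along gun x, tool pointing down.
- trigger: Red lever on an upright pin at gun x -22, y 41.5, z 32.5 (its origin). A round bow 24 mm tall stands 45 mm out from the pin, at gun y 85; 53 mm over handle and bow at rest, 28 mm fully squeezed. Its inner end drives a spring pawl in the rod's teeth. When stalled the plunger pushes with 1 to 1.5 times the squeeze.
- trigger_angle (a joint): 0 released (spring: 4 to 6 N at the bow), 0.55 rad fully squeezed on its stop (a light pull may end at 0.5). A full pull advances the rod by two teeth, 12 mm. Let it return to 0 between pulls: open the fingers to 78 mm or more (the gun shifts when squeezed); a pull from part way gives one tooth. If it stops under 0.45 the plunger has met something solid.
- trigger_grip (a point): Front of the trigger's bow, where the finger pad bears; moves with the trigger.
- plunger: Toothed square steel rod, 10 mm, with a 34 mm disc at its front and a bent tail behind; slides along gun x. Frame as the gun's when drawn back. A 5 N friction brake keeps it where it is left but holds no pressure: when the trigger is let go the push on the piston falls away.
- rod_travel (a joint): How far the plunger has advanced: 0 drawn back (as at the start; disc face at gun x 10), grows towards the front plate, at most 0.088 m.
- cartridge: White sauce cartridge, 0.18 to 0.37 kg, lying on the counter: tube 48 mm across, 120 long, eight-sided collars at both ends 53 mm across flats, 10 long, so it does not roll; yellow nozzle 36 long. Origin on its underside below mid-tube, axis 26.5 mm above it; x to the nozzle, z up. Grip mid-tube from above, across x. In the cradle the origin is 6 mm above the counter.
- cartridge_nose (a point): Centre of the front collar's front face, on the axis 60 mm ahead of the cartridge's middle; it comes against the front plate.
- piston: Red piston 41 mm across in the cartridge's open rear end (bore 43 mm); frame as the cartridge's when piston_depth is 0. The plunger disc enters the tube and pushes on it.
- piston_depth (a joint): How deep the piston sits: at 0 its face is 6 mm inside the rear rim. Starts at 0 to 0.03 m. It stays put up to 100 N, a squeeze of about 70 N on the trigger; beyond that it is driven in and sauce comes out. Squeeze with 20 to 40 N.
- syrup_jug: Syrup pourer with black handle, 73 x 95 x 131 mm, origin under it; leave alone.
- salt_shaker: Shaker 44 mm across, 90 mm tall, white inside, origin under it; leave alone.
- spice_shaker: Shaker 44 mm across, 90 mm tall, brown inside, origin under it; leave alone.
- tumbler: Empty glass tumbler 80 mm across, 91 mm tall, origin under it; leave alone.

How it is judged:
By the outcome, as a careful person would: the job done as asked, in the order asked, and still so for the second after the job is handed in, while the arm keeps its last pose, push and grip.
It also fails if it takes over 58 s, if anything falls off the work surface, if the arm or the gripper's body presses on something with over 40 N, if the wrist force passes 120 N, or if a joint passes its speed limit or range.

## Working session

There is one attempt and no reset: what is moved stays moved. The work goes in short steps, Python scripts to look and compute and a tool call to move; the robot and the scene stay as the last step left them, time stands still between calls to the robot, and variables do not carry over. Pictures are saved under pics/ and viewed, about 8 in all and at most 12, crops included, and the job is handed in when it is done.

Besides the shell and the picture viewer there is one more tool, called after "Emit:" by a JSON object that holds its "op" and its "data", one argument or row to a line. send_rows: Moves the arm, as the interface text tells. Its arguments: {"type":"object","properties":{"commands":{"type":"string"}},"required":["commands"]}

```bash
mkdir -p pics; cat > h.py <<'E'
import numpy as np, cv2
from scipy.spatial.transform import Rotation as R
from station import ctrl
def cam(s, st=None):
    f=192/np.tan(np.radians(s["fovy"])/2)
    if "rvec" in s:
        Rm=cv2.Rodrigues(np.array(s["rvec"],float))[0]; t=np.array(s["tvec"],float)
        Rc=Rm.T; o=-Rm.T@t
    else:
        q=st["ee_rot"]; Rt=R.from_quat([q[1],q[2],q[3],q[0]]).as_matrix()
        T=np.array(s["T_tool_cam"]); Rc=Rt@T[:3,:3]; o=np.array(st["tool_pos"])+Rt@T[:3,3]
    return f,Rc,o
def ray(s,uv,st=None):
    f,Rc,o=cam(s,st)
    d=(np.array(uv,float)-[s["cx"],s["cy"]])/f
    p=d.copy()
    for _ in range(30): p=d/(1+s["k1"]*(p@p))
    return o,Rc@np.array([p[0],p[1],1])
def onz(s,uv,z,st=None):
    o,d=ray(s,uv,st); return o+d*(z-o[2])/d[2]
def proj(s,P,st=None):
    f,Rc,o=cam(s,st); c=Rc.T@(np.array(P)-o); p=c[:2]/c[2]
    return p*(1+s["k1"]*(p@p))*f+[s["cx"],s["cy"]]
def snap(n,save=None):
    st=ctrl.observe(); s=ctrl.snapshot(n); s["frame"]=np.array(s["frame"])
    import pickle; pickle.dump((st,s),open(f"{n}.pkl","wb"))
    if save: cv2.imwrite("pics/"+save,s["frame"])
    return st,s
E
python3 - <<'E'
from h import *
ims=[snap(n)[1] for n in("scene","side","wrist")]
for n,s in zip("abc",ims): print(cam(s,ctrl.observe())[2], s["fovy"],s["k1"])
cv2.imwrite("pics/1.png",cv2.resize(ims[0]["frame"],(800,600),interpolation=3))
cv2.imwrite("pics/2.png",cv2.resize(ims[1]["frame"],(800,600),interpolation=3))
print(ctrl.observe())
E
```

```text
[-0.14724413 -0.56388451  0.47961088] 53.33096341074898 -0.01037488425083255
[-0.1320959  -0.93439895  0.55226821] 52.84013860083351 -0.12960423573120144
[ 0.27178988 -0.62334121  0.38440648] 63.92300422335491 -0.04659861016289657
{'t': 0.15, 'joint_positions': array([ 1.24711743,  0.46927197, -0.04859335,  1.53340735,  0.0240873 ,
        1.14101488, -0.0822581 ]), 'qvel': array([-0.00011764, -0.00075104, -0.00107749, -0.00380433,  0.00160843,
        0.00030551,  0.00063063]), 'joint_torque': array([ 6.05233436e-04, -5.08427382e+01, -8.07409664e-02, -2.36417717e+01,
       -6.13440131e-02,  3.57561337e-02,  1.34545467e-04]), 'tool_pos': array([ 0.19600145, -0.64546671,  0.24043498]), 'ee_rot': array([-7.47220522e-04,  9.89153095e-01,  1.46886280e-01, -1.29664805e-04]), 'force': array([0.29268275, 0.70174832, 1.39796958]), 'wrist_torque': array([ 0.04855036, -0.01644095, -0.00507003]), 'gripper_width': 0.9988399227689436}
```

View pics/1.png

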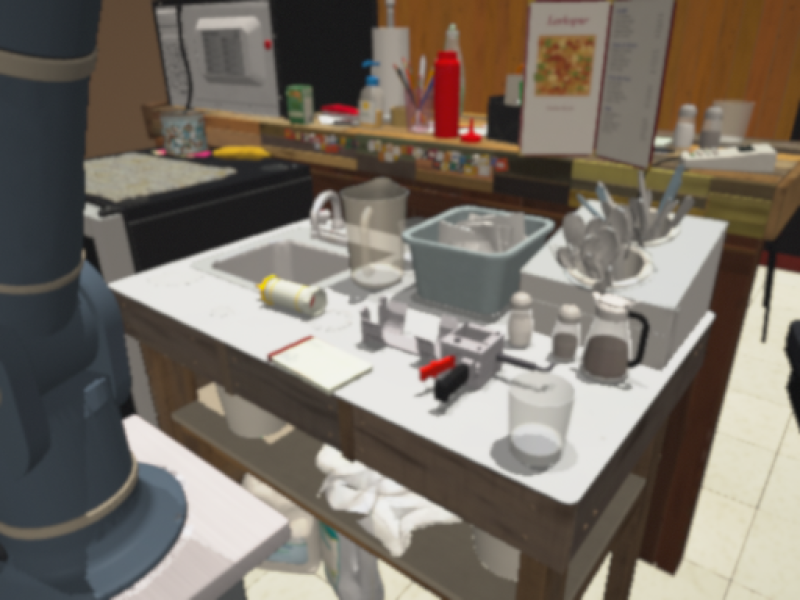

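View pics/2.png

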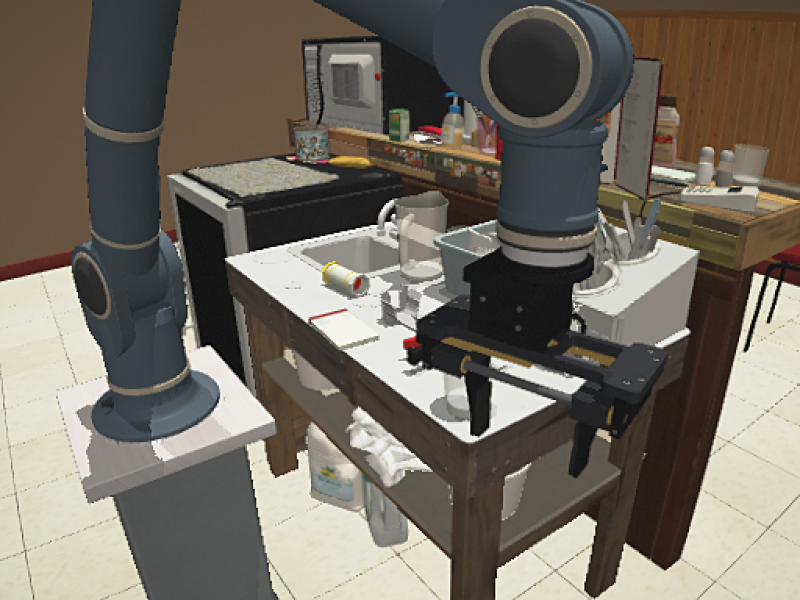

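The scene view shows the cartridge at about (292,296), with the yellow nozzle at the left and the red piston at (318,300). The gun's front plate is at (375,325), its housing at (470,345), the red trigger at (437,367) and the black handle at (452,380). The tumbler is at (540,440), with shakers and jug on the right. The side view agrees, with the gripper in front.

```bash
python3 - <<'E'
from h import *
import pickle
st,s=pickle.load(open("scene.pkl","rb"))
for n,uv,z in [("nozzle",(266,288),.0265),("rear",(318,299),.0265),("plateL",(368,325),.05),("housing top",(470,335),.063),("trigger",(437,367),.0325),("knob",(442,388),.0325),("handle base",(478,370),.0325),("rodtail",(548,386),.01),("tumbler base",(537,460),0),("salt base",(520,343),0),("spice",(565,357),0),("jug",(605,375),0),("cornerR",(570,500),0),("cornerL",(115,285),0)]:
    print(n,onz(s,np.array(uv)*.64,z).round(3))
print(R.from_quat(np.r_[st["ee_rot"][1:],st["ee_rot"][0]]).as_matrix().round(3))
sw=pickle.load(open("wrist.pkl","rb"))[1]; print(np.array(sw["T_tool_cam"]).round(3))
E
```

```text
nozzle [0.508 0.309 0.027]
rear [0.532 0.191 0.026]
plateL [0.475 0.015 0.05 ]
housing top [ 0.523 -0.145  0.063]
trigger [ 0.46  -0.131  0.032]
knob [ 0.419 -0.169  0.032]
handle base [ 0.489 -0.182  0.032]
rodtail [ 0.544 -0.266  0.01 ]
tumbler base [ 0.4   -0.324  0.   ]
salt base [ 0.651 -0.164  0.   ]
spice [ 0.653 -0.243  0.   ]
jug [ 0.639 -0.314 -0.   ]
cornerR [ 0.361 -0.385  0.   ]
cornerL [0.365 0.628 0.   ]
[[ 0.957  0.291 -0.001]
 [ 0.291 -0.957  0.002]
 [-0.    -0.002 -1.   ]]
[[-0.    -0.958 -0.287  0.079]
 [ 1.    -0.     0.     0.001]
 [-0.    -0.287  0.958 -0.144]
 [ 0.     0.     0.     1.   ]]
```

Emit:
{"op": "send_rows", "data": {
  "commands": "0 0 0 3.6 -1.6 -0.2 8.7;0 0 0 3.6 -1.6 -0.2 8.7;0 0 0 3.6 -1.6 -0.2 8.7;0 0 0 3.6 -1.6 -0.2 8.7;0 0 0 3.6 -1.6 -0.2 8.7;0 0 0 3.6 -1.6 -0.2 8.7;0 0 0 3.6 -1.6 -0.2 8.7;0 0 0 3.6 -1.6 -0.2 8.7"
}}

```text
t: 0.82
tool_pos: [0.4356, -0.4381, 0.2572]
ee_rot: [-0.0, 0.989, 0.147, -0.0]
force: [0.1, -0.3, -0.6]
gripper_width: 1.001
```

Emit:
{"op": "send_rows", "data": {
  "commands": "0 0 0 1.8 -3.5 -0.2 8.7;0 0 0 1.8 -3.5 -0.2 8.7;0 0 0 1.8 -3.5 -0.2 8.7;0 0 0 1.8 -3.5 -0.2 8.7;0 0 0 1.8 -3.5 -0.2 8.7;0 0 0 1.8 -3.5 -0.2 8.7;0 0 0 1.8 -3.5 -0.2 8.7;0 0 0 1.8 -3.5 -0.2 8.7"
}}

```text
t: 1.48
tool_pos: [0.4907, -0.1281, 0.2733]
ee_rot: [0.0, 0.989, 0.147, -0.0]
force: [1.7, 0.6, 0.3]
gripper_width: 1.0
```

Emit:
{"op": "send_rows", "data": {
  "commands": "0 0 0 1.3 -3.4 -0.2 8.7;0 0 0 1.3 -3.4 -0.2 8.7;0 0 0 1.3 -3.4 -0.2 8.7;0 0 0 1.3 -3.4 -0.2 8.7;0 0 0 1.3 -3.4 -0.2 8.7;0 0 0 0 0 0 8.7;0 0 0 0 0 0 8.7"
}}

```text
t: 2.07
tool_pos: [0.5035, 0.054, 0.2833]
ee_rot: [-0.0, 0.989, 0.15, 0.0]
force: [1.1, -0.1, -0.1]
gripper_width: 1.003
```

```bash
python3 - <<'E'
from h import *
st,s=snap("wrist"); print(st["t"],st["tool_pos"],st["joint_positions"].round(2))
cv2.imwrite("pics/3.png",cv2.resize(s["frame"],(800,600),interpolation=3))
E
```

```text
2.0667 [0.50351072 0.05399923 0.28330854] [ 0.21  0.19 -0.45  1.85  0.09  1.12 -1.55]
```

View pics/3.png

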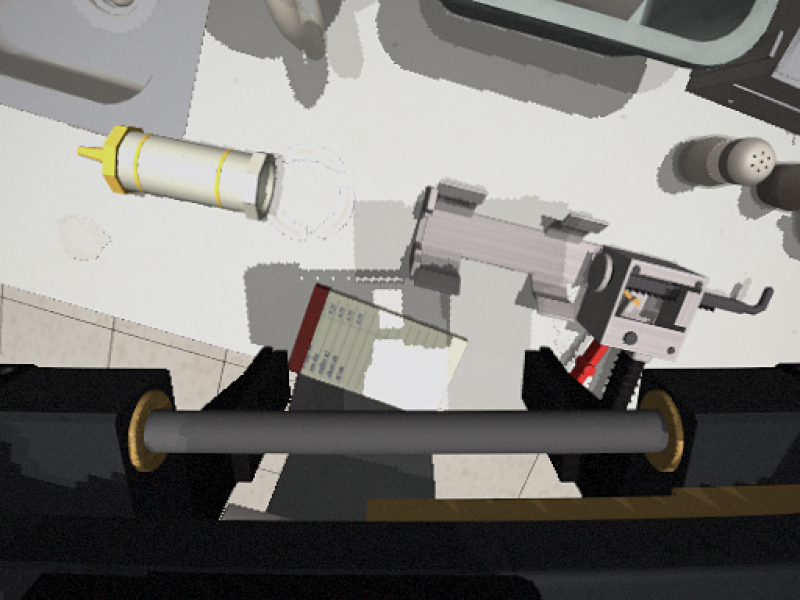

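The wrist view shows the cartridge from the nozzle tip (80,152) through the yellow front collar (120,159) to the rear collar (262,186). The gun has its front plate at (425,235) and the housing top at about (600–708,245–360). The red trigger and black handle are at (590,360) and (630,375). I'll crop it for precise edges.

```bash
python3 - <<'E'
from h import *
import pickle
st,s=pickle.load(open("wrist.pkl","rb"))
f=s["frame"]; c=f[100:270,250:500]
cv2.imwrite("pics/4.png",cv2.resize(c,None,fx=3.2,fy=3.2,interpolation=2))
k=.64
P={n:onz(s,np.array(u)*k,z,st) for n,u,z in [("tip",(80,152),.0265),("fc",(120,159.5),.0265),("rc",(262,186),.0265)]}
for n in P: print(n,P[n].round(4))
hsv=cv2.cvtColor(f,cv2.COLOR_BGR2HSV)
m=cv2.inRange(hsv,(20,120,90),(35,255,255)); m[:, 140:]=0
u=np.argwhere(m)[:,::-1]; print(u.min(0),u.max(0))
E
```

```text
tip [0.5024 0.3319 0.0265]
fc [0.5059 0.2984 0.0265]
rc [0.5187 0.181  0.0265]
[50 80] [139 294]
```

View pics/4.png

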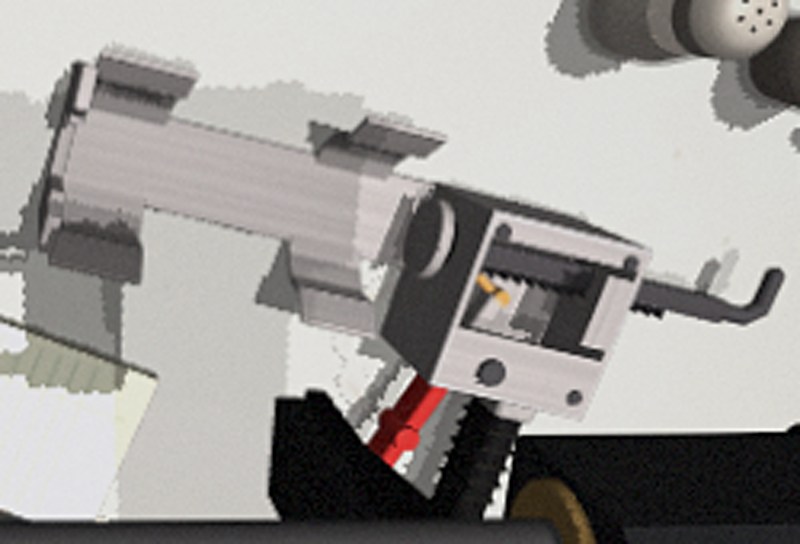

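The crop shows the housing's top corners: front-far (497,212), back-far (650,252), back-near (585,418) and front-near (435,385). The plate is at the left (80,65)–(45,240) and the saddle lips are clearly visible.

```bash
python3 - <<'E'
from h import *
import pickle
st,s=pickle.load(open("wrist.pkl","rb"))
g=lambda u,v,z: onz(s,(250+u/3.2,100+v/3.2),z,st)[:2]
src=np.array([[0,-20],[-67,-20],[-67,52],[0,52]])/1000.
uv=[(497,212),(650,252),(585,418),(435,385)]
# lips' outer edges at z=.051 : y=-+42; x 160..122 / 55..22
src=np.vstack([src,np.array([[160,-42],[122,-42],[55,-42],[22,-42]])/1000.])
W=np.array([g(*p,.063) for p in uv]+[g(*p,.051) for p in [(112,45),(198,70),(365,115),(445,140)]])
def fit(a,b):
    ca,cb=a.mean(0),b.mean(0);H=(a-ca).T@(b-cb);th=np.arctan2(H[0,1]-H[1,0],H[0,0]+H[1,1])
    M=np.array([[np.cos(th),-np.sin(th)],[np.sin(th),np.cos(th)]]);return th,cb-M@ca,M
for a,b in((src[:4],W[:4]),(src,W)):
    th,o,M=fit(a,b); print(np.degrees(th),o.round(4)); print(((b-(a@M.T+o))*1000).round(1).tolist())
for n,p in [("cradle",(.086,0)),("handle",(-.0565,.085)),("bow",(-.0035,.085)),("bowmid",(-.03,.085)),("tail",(-.15,0))]: print(n,(M@np.array(p)+o).round(4))
E
```

```text
94.52336865440563 [ 0.5342 -0.1187]
[[0.9, -0.4], [-0.7, 1.3], [-0.3, -0.0], [0.1, -0.8]]
93.40085254615323 [ 0.535  -0.1183]
[[-0.0, -0.4], [-0.2, 1.3], [0.2, -1.4], [-0.7, -2.3], [1.9, -2.3], [0.5, 1.8], [-0.1, 1.9], [-1.6, 1.4]]
cradle [ 0.5299 -0.0324]
handle [ 0.4535 -0.1797]
bow [ 0.4504 -0.1268]
bowmid [ 0.452  -0.1533]
tail [ 0.5439 -0.268 ]
```

```bash
python3 - <<'E'
from h import *
import pickle
st,s=pickle.load(open("wrist.pkl","rb")); st2,s2=pickle.load(open("scene.pkl","rb"))
for n,u in [("pitcherhandle bottom",(314,55)),("tub rim left",(448,5)),("tub rim mid",(575,40)),("tub rim right",(715,65)),("shelf corner",(690,85))]:
    for z in (.0,.05,.1,.13,.16,.2):
        P=onz(s,np.array(u)*.64,z,st); print(n,z,P.round(3),(proj(s2,P)/.64).round(0))
f=s2["frame"][90:240,200:370]
cv2.imwrite("pics/5.png",cv2.resize(f,None,fx=4,fy=4,interpolation=2))
E
```

```text
pitcherhandle bottom 0.0 [0.63  0.171 0.   ] [363. 297.]
pitcherhandle bottom 0.05 [0.624 0.16  0.05 ] [364. 276.]
pitcherhandle bottom 0.1 [0.618 0.149 0.1  ] [365. 253.]
pitcherhandle bottom 0.13 [0.615 0.142 0.13 ] [365. 239.]
pitcherhandle bottom 0.16 [0.611 0.135 0.16 ] [366. 224.]
pitcherhandle bottom 0.2 [0.606 0.127 0.2  ] [367. 204.]
tub rim left 0.0 [0.698 0.078 0.   ] [421. 298.]
tub rim left 0.05 [0.684 0.078 0.05 ] [417. 276.]
tub rim left 0.1 [0.67  0.077 0.1  ] [412. 253.]
tub rim left 0.13 [0.662 0.077 0.13 ] [409. 239.]
tub rim left 0.16 [0.653 0.077 0.16 ] [406. 224.]
tub rim left 0.2 [0.642 0.077 0.2  ] [402. 204.]
tub rim mid 0.0 [ 0.705 -0.029  0.   ] [470. 311.]
tub rim mid 0.05 [ 0.69  -0.017  0.05 ] [460. 287.]
tub rim mid 0.1 [ 0.675 -0.004  0.1  ] [451. 262.]
tub rim mid 0.13 [0.666 0.003 0.13 ] [445. 246.]
tub rim mid 0.16 [0.658 0.01  0.16 ] [438. 230.]
tub rim mid 0.2 [0.646 0.02  0.2  ] [430. 208.]
tub rim right 0.0 [ 0.725 -0.149  0.   ] [533. 324.]
tub rim right 0.05 [ 0.708 -0.123  0.05 ] [517. 298.]
tub rim right 0.1 [ 0.691 -0.096  0.1  ] [500. 271.]
tub rim right 0.13 [ 0.68 -0.08  0.13] [490. 254.]
tub rim right 0.16 [ 0.67  -0.064  0.16 ] [479. 237.]
tub rim right 0.2 [ 0.657 -0.043  0.2  ] [465. 213.]
shelf corner 0.0 [ 0.703 -0.135  0.   ] [520. 327.]
shelf corner 0.05 [ 0.689 -0.11   0.05 ] [505. 300.]
shelf corner 0.1 [ 0.674 -0.086  0.1  ] [490. 272.]
shelf corner 0.13 [ 0.666 -0.071  0.13 ] [480. 255.]
shelf corner 0.16 [ 0.657 -0.056  0.16 ] [471. 238.]
shelf corner 0.2 [ 0.645 -0.036  0.2  ] [457. 214.]
```

View pics/5.png

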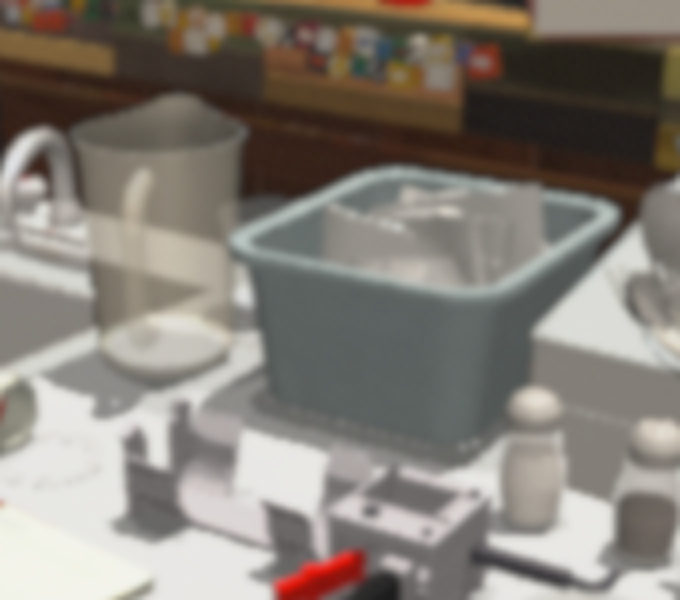

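Emit:
{"op": "send_rows", "data": {
  "commands": "0 0 -7.1 0 0 1 8.7;0 0 -7.1 0 0 1 8.7;0 0 -7.1 0 0 1 8.7;0 0 -7.1 0 0 1 8.7;0 0 -7.1 0 0 1 8.7;0 0 -7.1 0 0 1 8.7;0 0 -7.1 0 0 1 8.7;0 0 -7.1 0 0 1 8.7"
}}

```text
t: 2.78
tool_pos: [0.5037, 0.0491, 0.2024]
ee_rot: [0.0, 0.8, 0.601, -0.001]
force: [-0.4, -0.6, -0.1]
gripper_width: 1.001
```

Emit:
{"op": "send_rows", "data": {
  "commands": "0 0 -7.1 0 0 0 8.7;0 0 -7.1 0 0 0 8.7;0 0 -7.1 0 0 0 8.7;0 0 0 3 0 0 8.7;0 0 0 3 0 0 8.7;0 0 0 3 0 0 8.7;0 0 0 0 0 0 8.7"
}}

```text
t: 3.37
tool_pos: [0.4952, 0.1457, 0.2036]
ee_rot: [-0.001, 0.674, 0.739, 0.001]
force: [0.1, 0.4, 0.9]
gripper_width: 0.998
```

The crop confirms that the pitcher handle sticks out towards the robot at about x 0.62, y 0.16, and that the tub rim is at x ≥ 0.66. I'll keep the gripper body clear of both.

Emit:
{"op": "send_rows", "data": {
  "commands": "0 0 -0.9 3 0.8 1.5 8.7;0 0 0 3 0.8 1.5 8.7;0 0 0 3 0.9 1.5 8.7;0 0 0 0 0 3 8.7;0 0 0 0 0 3 8.7;0 0 0 0 0 3 8.7;0 0 0 0 0 2 8.7;0 0 0 0 0 2 8.7"
}}

```text
t: 4.03
tool_pos: [0.5124, 0.2301, 0.026]
ee_rot: [0.0, 0.671, 0.741, -0.002]
force: [-0.0, -0.5, -0.0]
gripper_width: 0.998
```

```bash
python3 - <<'E'
from h import *
st,s=snap("side"); print(st["t"],st["tool_pos"])
P=proj(s,[.512,.238,.03]).astype(int); print(P)
c=s["frame"][max(P[1]-75,0):P[1]+75,max(P[0]-100,0):P[0]+100]
cv2.imwrite("pics/6.png",cv2.resize(c,None,fx=4,fy=4,interpolation=2))
E
```

```text
4.0333 [0.51238299 0.23011472 0.02600375]
[220 176]
```

View pics/6.png

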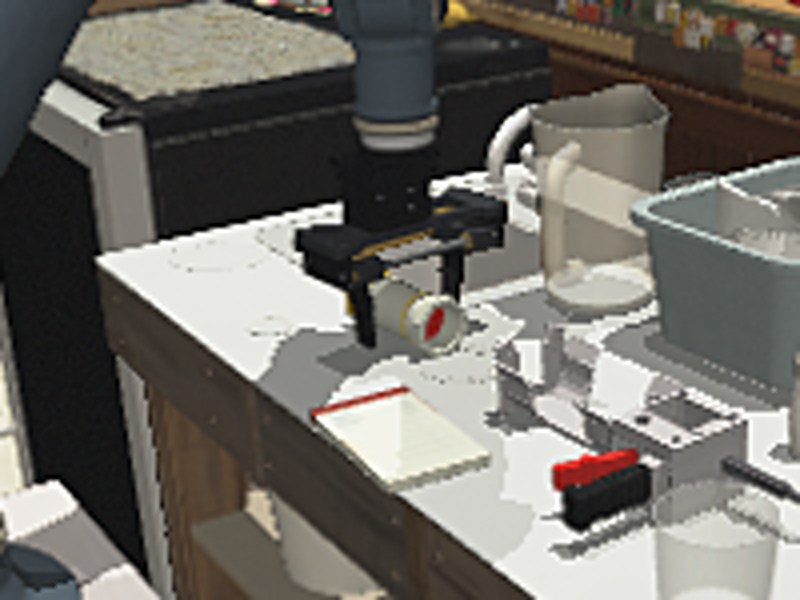

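The picture shows the fingers straddling the tube at (410,310) with nothing touched. I'll close and lift.

Emit:
{"op": "send_rows", "data": {
  "commands": "0 0 0 0.6 0 0 8.7;0 0 0 0 0 0 4;0 0 0 0 0 0 3.5;0 0 0 0 0 0 3.5;0 0 0 0 0 0 3.5;0 0 0 0 0 0 3.5;0 0 0 0 0 0 3.5;0 0 0 0 0 0 3.5"
}}

```text
t: 4.75
tool_pos: [0.5123, 0.2393, 0.0288]
ee_rot: [0.001, 0.67, 0.742, 0.001]
force: [0.3, -0.7, 1.1]
gripper_width: 0.554
```

Emit:
{"op": "send_rows", "data": {
  "commands": "0 0 0 0 0 -1 3.5;0 0 0 0 0 -2 3.5;0 0 0 0 0 -2 3.5;0 0 0 0 0 -2 3.5;0 0 0 0 0 -2 3.5;0 0 0 0 0 -2 3.5;0 0 0 0 0 0 3.5;0 0 0 0 0 0 3.5"
}}

```text
t: 5.42
tool_pos: [0.5115, 0.2392, 0.1388]
ee_rot: [0.0, 0.67, 0.743, 0.0]
force: [-0.5, 0.5, -4.7]
gripper_width: 0.546
```

Emit:
{"op": "send_rows", "data": {
  "commands": "0 0 0 0 -1.7 0 3.5;0 0 0 -1 -1.8 0 3.5;0 0 0 -2.5 0 0 3.5;0 0 0 -3.5 0 0 3.5;0 0 0 -3.5 0 0 3.5;0 0 0 -3.5 0 0 3.5;0 0 0 -3.5 0 0 3.5;0 0 0 -3.5 0 0 3.5"
}}

```text
t: 6.08
tool_pos: [0.4966, 0.0248, 0.1365]
ee_rot: [-0.001, 0.67, 0.743, -0.001]
force: [0.5, 1.4, -3.6]
gripper_width: 0.553
```

Emit:
{"op": "send_rows", "data": {
  "commands": "0 0 0 -3.2 0 0 3.5;0 0 1.1 -2.6 0.5 0 3.5;0 0 1 0 1 1 3.5;0 0 0 0 1 1.2 3.5;0 0 0 0 0 0 3.5;0 0 0 0 0 0 3.5;0 0 0 0 0 0 3.5"
}}

```text
t: 6.67
tool_pos: [0.5278, -0.0285, 0.1155]
ee_rot: [-0.001, 0.683, 0.731, -0.001]
force: [-0.2, -0.4, -3.2]
gripper_width: 0.548
```

```bash
python3 - <<'E'
from h import *
st,s=snap("wrist"); q=st["ee_rot"];print(st["t"],st["tool_pos"],2*np.degrees(np.arctan2(q[2],q[1])),st["gripper_width"],st["force"])
cv2.imwrite("pics/7.png",cv2.resize(s["frame"],(800,600),interpolation=2))
E
```

```text
6.6667 [ 0.52781547 -0.02845485  0.11546667] 93.85790543397486 0.547755263245492 [-0.23655362 -0.37631958 -3.16489778]
```

View pics/7.png

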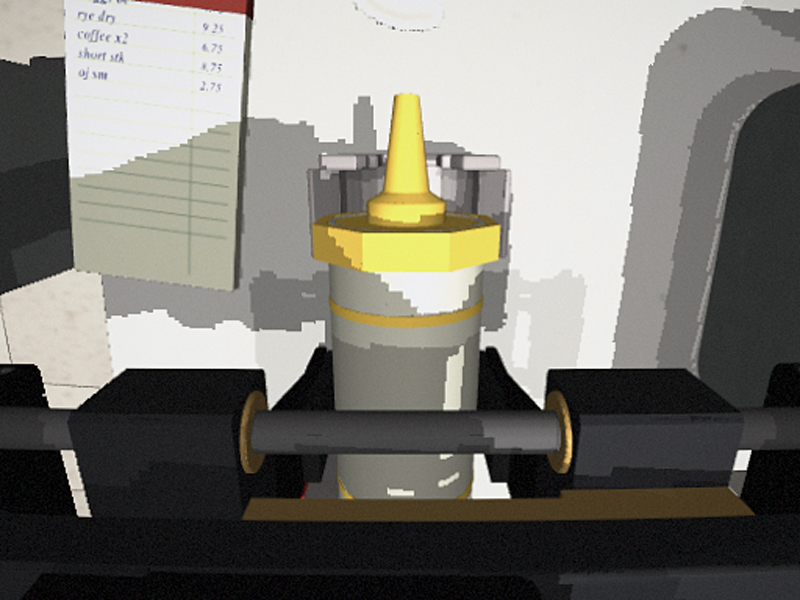

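The wrist view shows the cartridge level over the cradle. The nozzle tip is at (405,95), the collar's front edge at about (406,213), and the plate tops at (350,161) and (470,161) with the slot centre near u=411.

```bash
python3 - <<'E'
from h import *
import pickle
st,s=pickle.load(open("wrist.pkl","rb"))
q=st["ee_rot"];M=R.from_quat(np.r_[q[1:],q[0]]).as_matrix();o=st["tool_pos"]
L=lambda u,v,z:(M.T@(onz(s,np.array([u,v])*.64,z,st)-o)*1000).round(1)
print("tip",L(405,95,.113),"collar top front L/R",L(345,216,.1395),L(462,216,.1395), "collar widest",L(312,222,.113),L(500,222,.113))
print("plate inner edge L,R",L(320,167,.064),L(499,167,.064),"outer",L(320,155,.064),L(499,155,.064),"slot",L(383,160,.064),L(440,160,.064))
E
```

```text
tip [94.  -0.1  2.5] collar top front L/R [ 63.  -15.1 -24. ] [ 63.  14. -24.] collar widest [ 57.8 -28.5   2.6] [57.8 28.8  2.4]
plate inner edge L,R [ 72.5 -33.7  51.6] [72.6 37.  51.4] outer [ 77.1 -33.5  51.6] [77.1 36.7 51.4] slot [75.2 -8.8 51.5] [75.2 13.6 51.5]
```

Emit:
{"op": "send_rows", "data": {
  "commands": "0 0 0 -0.1 0.2 0.5 3.5;0 0 0 0 0 1.5 3.5;0 0 0 0 0 1.5 3.5;0 0 0 0 0 1.5 3.5;0 0 0 0 0 1.2 3.5;0 0 0 0 0 0.8 3.5;0 0 0 0 0 0.5 3.5;0 0 0 0 0 0 3.5"
}}

```text
t: 7.38
tool_pos: [0.5307, -0.0297, 0.0404]
ee_rot: [-0.001, 0.683, 0.73, -0.0]
force: [0.4, 0.4, -3.6]
gripper_width: 0.548
```

Emit:
{"op": "send_rows", "data": {
  "commands": "0 0 0 0 0 0.3 3.5;0 0 0 0 0 0.2 3.5;0 0 0 0 0 0 3.5;0 0 0 0 0 0 3.5"
}}

```text
t: 7.72
tool_pos: [0.5314, -0.0299, 0.0366]
ee_rot: [0.0, 0.683, 0.73, 0.0]
force: [0.4, 0.3, -4.5]
gripper_width: 0.552
```

Emit:
{"op": "send_rows", "data": {
  "commands": "0 0 0 0 0 0.15 3.5;0 0 0 0 0 0 3.5;0 0 0 0 0 0 3.5"
}}

```text
t: 7.97
tool_pos: [0.5313, -0.0299, 0.0349]
ee_rot: [0.0, 0.683, 0.73, 0.0]
force: [1.4, -0.1, -3.4]
gripper_width: 0.545
```

Emit:
{"op": "send_rows", "data": {
  "commands": "0 0 0 0 0 0 8.7;0 0 0 0 0 0 8.7;0 0 0 0 0 0 8.7;0 0 0 0 0 0 8.7;0 0 0 0 0 -2 8.7;0 0 0 0 0 -3 8.7;0 0 0 0 0 -3 8.7;0 0 0 0 0 -3 8.7"
}}

```text
t: 8.63
tool_pos: [0.5309, -0.0296, 0.146]
ee_rot: [-0.0, 0.683, 0.73, -0.0]
force: [0.3, -0.8, 0.6]
gripper_width: 0.987
```

Emit:
{"op": "send_rows", "data": {
  "commands": "0 0 7.1 0 0 -2 8.7;0 0 7.1 0 0 -2 8.7;0 0 7.1 0 0 -2 8.7;0 0 7.1 0 0 -2 8.7;0 0 7.1 0 0 -2 8.7;0 0 7.1 0 0 0 8.7;0 0 7.1 0 0 0 8.7;0 0 7.1 0 0 0 8.7"
}}

```text
t: 9.3
tool_pos: [0.5312, -0.0297, 0.2455]
ee_rot: [0.0, 0.949, 0.314, 0.001]
force: [0.4, -0.3, -0.1]
gripper_width: 0.998
```

Emit:
{"op": "send_rows", "data": {
  "commands": "0 0 7.1 0 0 0 8.7;0 0 7.1 0 0 0 8.7;0 0 7.1 0 0 0 8.7;0 0 7.1 0 0 0 8.7;0 0 4.8 0 0 0 8.7;0 0 0 -3 -2 0 8.7;0 0 0 -3 -2 0 8.7;0 0 0 -3 -2 0 8.7"
}}

```text
t: 9.97
tool_pos: [0.4362, 0.0248, 0.2446]
ee_rot: [-0.0, 0.999, 0.033, -0.0]
force: [-0.0, 1.0, 0.7]
gripper_width: 1.002
```

```bash
python3 - <<'E'
from h import *
st,s=snap("wrist"); q=st["ee_rot"];print(st["t"],st["tool_pos"],2*np.degrees(np.arctan2(q[2],q[1])),st["gripper_width"],st["force"],st["joint_positions"].round(2))
cv2.imwrite("pics/8.png",cv2.resize(s["frame"],(800,600),interpolation=2))
E
```

```text
9.9667 [0.43616946 0.02482954 0.24457547] 3.7629212787849777 1.00233313934306 [-0.01026374  1.03605971  0.72919161] [ 0.25  0.1  -0.43  2.04  0.05  1.01 -1.71]
```

View pics/8.png

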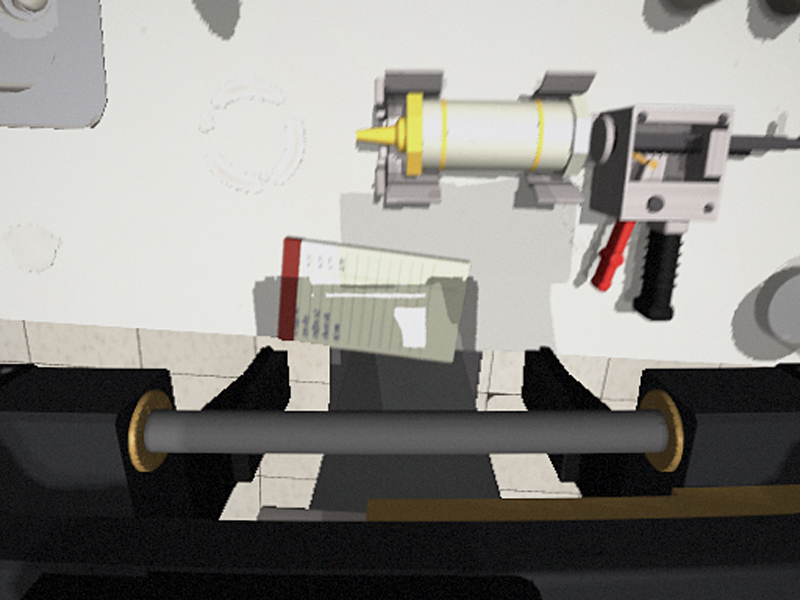

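The view shows the cartridge lying in the cradle with its nozzle through the slot at (390,137). The housing top corners are (634,105), (735,106), (719,219) and (595,219). The trigger bow is at (602,283) and the handle runs from (665,225) to (655,315).

```bash
python3 - <<'E'
from h import *
import pickle
st,s=pickle.load(open("wrist.pkl","rb"))
g=lambda u,v,z: onz(s,np.array([u,v])*.64,z,st)[:2]
a=np.array([[0,-20],[-67,-20],[-67,52],[0,52]])/1000.
b=np.array([g(*p,.063) for p in [(634,105),(735,106),(719,219),(595,219)]])
ca,cb=a.mean(0),b.mean(0);H=(a-ca).T@(b-cb);th=np.arctan2(H[0,1]-H[1,0],H[0,0]+H[1,1])
M=np.array([[np.cos(th),-np.sin(th)],[np.sin(th),np.cos(th)]]);o=cb-M@ca
print(np.degrees(th),o.round(4),((b-a@M.T-o)*1000).round(1).tolist())
q=st["ee_rot"];Rt=R.from_quat(np.r_[q[1:],q[0]]).as_matrix()
G=lambda p:(M.T@(p-o)*1000).round(1)
print("bow in gun",G(g(602,283,.0445)),"handle back",G(g(684,255,.0465)),"front",G(g(650,255,.0465)),"knob end",G(g(655,318,.0465)))
print("nose",G(g(410,137,.0325)),"rear",G(g(582,137,.0325)))
for n,p in [("grip",(-.03,.085)),("cradle",(.086,0))]:
    w=M@np.array(p)+o; d=np.r_[w,.0325]-st["tool_pos"]; print(n,w.round(4),"tool move cm",(Rt.T@d*100).round(2))
E
```

```text
90.88741968230893 [ 0.5356 -0.1136] [[-1.2, -2.0], [3.1, -2.3], [1.7, -7.8], [-3.6, 12.1]]
bow in gun [ -8.3 104.7] handle back [-65.3  79.8] front [-39.6  81.2] knob end [-53.2 129.5]
nose [140.4   8.3] rear [18.3  1.5]
grip [ 0.4511 -0.1449] tool move cm [ 0.38 17.04 21.2 ]
cradle [ 0.5343 -0.0276] tool move cm [ 9.45  5.88 21.2 ]
```

```bash
python3 - <<'E'
from h import *
import pickle
st,s=pickle.load(open("wrist.pkl","rb"))
q=st["ee_rot"];Rt=R.from_quat(np.r_[q[1:],q[0]]).as_matrix()
im=cv2.resize(s["frame"],(800,600),interpolation=2)
th=np.radians(93.8);M=np.array([[np.cos(th),-np.sin(th)],[np.sin(th),np.cos(th)]]);o=np.array([.5345,-.1185])
pr=lambda x,y,z: proj(s,np.r_[M@np.array([x,y])/1000+o,z/1000],st)/.64
for p in [(0,-20,63),(-67,-20,63),(-67,52,63),(0,52,63),(-56.5,85,46.5),(-41.5,85,46.5),(-49,128,46.5),(160,-32,64),(160,32,64),(160,-42,51),(160,42,51),(122,42,51)]:
    P=pr(*p); print(p,P.round(0)); cv2.circle(im,tuple(int(v) for v in P),2,(255,0,0),-1)
w=np.r_[M@np.array([-.03,.085])+o,.0325]; print(w,(Rt.T@(w-st["tool_pos"])*100).round(2))
cv2.imwrite("pics/9.png",cv2.resize(im[50:340,350:750],(800,580)))
E
```

```text
(0, -20, 63) [637. 105.]
(-67, -20, 63) [737. 108.]
(-67, 52, 63) [719. 218.]
(0, 52, 63) [624. 217.]
(-56.5, 85, 46.5) [683. 260.]
(-41.5, 85, 46.5) [664. 260.]
(-49, 128, 46.5) [665. 315.]
(160, -32, 64) [387.  83.]
(160, 32, 64) [388. 187.]
(160, -42, 51) [388.  69.]
(160, 42, 51) [389. 200.]
(122, 42, 51) [444. 200.]
[ 0.45167509 -0.15406733  0.0325    ] [ 0.38 17.96 21.2 ]
```

View pics/9.png

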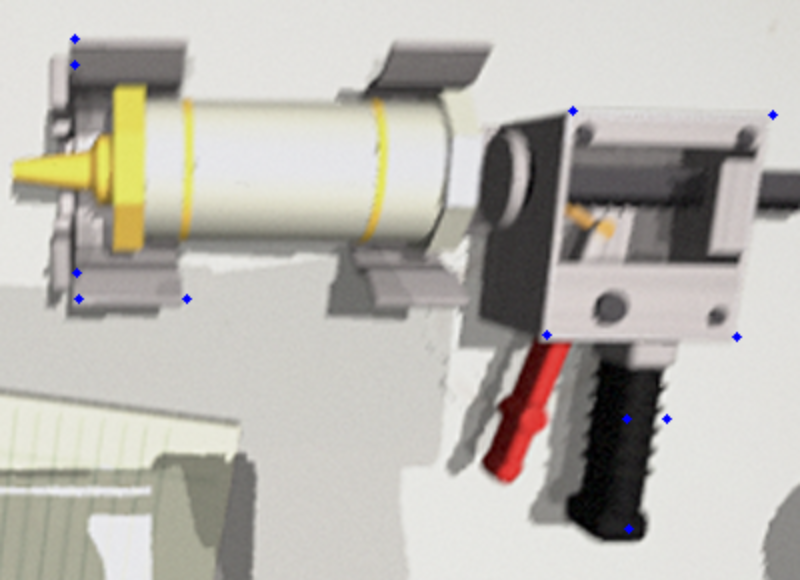

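The projected gun frame fits the housing, plate and lips within a few pixels. I'll move onto the handle and trigger.

Emit:
{"op": "send_rows", "data": {
  "commands": "0 0 0 0 3 0 8.7;0 0 0 0.4 3 1 8.7;0 0 0 0 3 2 8.7;0 0 0 0 3 2 8.7;0 0 0 0 3 2 8.7;0 0 0 0 2.9 2 8.7;0 0 0 0 0 2.5 8.7;0 0 0 0 0 2.5 8.7"
}}

```text
t: 10.68
tool_pos: [0.4536, -0.1566, 0.1041]
ee_rot: [0.001, 1.0, 0.031, 0.001]
force: [-0.8, 0.5, 0.9]
gripper_width: 1.0
```

Emit:
{"op": "send_rows", "data": {
  "commands": "0 0 0 0 0 1.8 8.7;0 0 0 0 0 1.8 8.7;0 0 0 0 0 1.8 8.7;0 0 0 0 0 1.2 8.7;0 0 0 0 0 0.6 8.7;0 0 0 0 0 0 8.7;0 0 0 0 0 0 8.7"
}}

```text
t: 11.27
tool_pos: [0.4536, -0.1542, 0.033]
ee_rot: [0.0, 0.999, 0.033, 0.0]
force: [0.4, -0.3, -0.3]
gripper_width: 0.998
```

```bash
python3 - <<'E'
from h import *
st,s=snap("scene"); print(st["t"],st["tool_pos"],st["gripper_width"],st["force"])
P=proj(s,[.46,-.12,.03]).astype(int)
c=s["frame"][P[1]-75:P[1]+75,P[0]-100:P[0]+100]
cv2.imwrite("pics/10.png",cv2.resize(c,None,fx=4,fy=4,interpolation=2))
E
```

```text
11.2667 [ 0.45356169 -0.15423958  0.03300968] 0.9982983173218704 [ 0.42697571 -0.28054163 -0.32682044]
```

View pics/10.png

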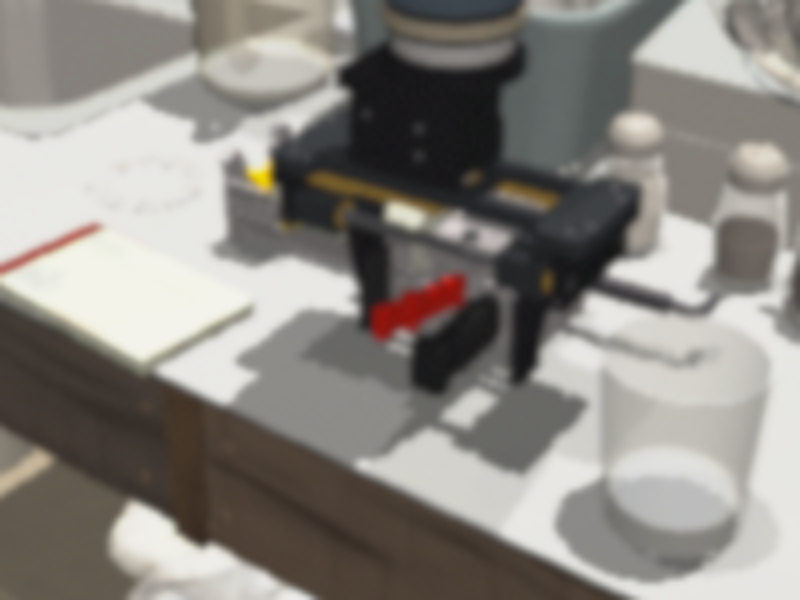

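The fingers stand on either side of the trigger (410,305) and the handle (470,340) with free gaps. I'll make the first pull.

Emit:
{"op": "send_rows", "data": {
  "commands": "0 0 0 0 0 0 2.4;0 0 0 0 0 0 2.4;0 0 0 0 0 0 2.4;0 0 0 0 0 0 2.4;0 0 0 0 0 0 2.4;0 0 0 0 0 0 2.4;0 0 0 0 0 0 2.4;0 0 0 0 0 0 2.4"
}}

```text
t: 11.98
tool_pos: [0.4521, -0.1554, 0.0326]
ee_rot: [0.001, 0.999, 0.033, -0.001]
force: [-3.7, -6.0, 0.8]
gripper_width: 0.477
```

Emit:
{"op": "send_rows", "data": {
  "commands": "0 0 0 0 0 0 2.4;0 0 0 0 0 0 2.4;0 0 0 0 0 0 2.4"
}}

```text
t: 12.23
tool_pos: [0.4522, -0.1571, 0.0326]
ee_rot: [0.001, 1.0, 0.031, -0.001]
force: [-2.3, -6.7, 0.4]
gripper_width: 0.318
```

Emit:
{"op": "send_rows", "data": {
  "commands": "0 0 0 0 0 0 8.7;0 0 0 0 0 0 8.7;0 0 0 0 0 0 8.7;0 0 0 0 0 0 8.7;0 0 0 0 0 0 8.7;0 0 0 0 0 0 8.7;0 0 0 0 0 0 8.7;0 0 0 0 0 0 8.7"
}}

```text
t: 12.9
tool_pos: [0.455, -0.1544, 0.0332]
ee_rot: [0.0, 0.999, 0.033, 0.002]
force: [2.7, 0.8, 0.1]
gripper_width: 0.837
```

Emit:
{"op": "send_rows", "data": {
  "commands": "0 0 0 0 0 0 2.4;0 0 0 0 0 0 2.4;0 0 0 0 0 0 2.4;0 0 0 0 0 0 2.4;0 0 0 0 0 0 2.4;0 0 0 0 0 0 2.4;0 0 0 0 0 0 2.4;0 0 0 0 0 0 2.4"
}}

```text
t: 13.57
tool_pos: [0.4522, -0.1564, 0.0327]
ee_rot: [0.001, 0.999, 0.033, -0.001]
force: [-2.7, -6.1, 1.2]
gripper_width: 0.41
```

Emit:
{"op": "send_rows", "data": {
  "commands": "0 0 0 0 0 0 2.4;0 0 0 0 0 0 2.4;0 0 0 0 0 0 2.4;0 0 0 0 0 0 2.4"
}}

```text
t: 13.9
tool_pos: [0.4521, -0.1576, 0.0327]
ee_rot: [0.001, 1.0, 0.031, -0.001]
force: [-2.1, -6.8, 0.6]
gripper_width: 0.316
```

```bash
python3 - <<'E'
from h import *
st,s=snap("wrist"); print(st["t"],st["tool_pos"],st["gripper_width"],st["force"])
cv2.imwrite("pics/11.png",cv2.resize(s["frame"],(800,600),interpolation=2))
E
```

```text
13.9 [ 0.45210189 -0.15764601  0.03269981] 0.31558844039474654 [-2.06864335 -6.76909913  0.57300794]
```

View pics/11.png

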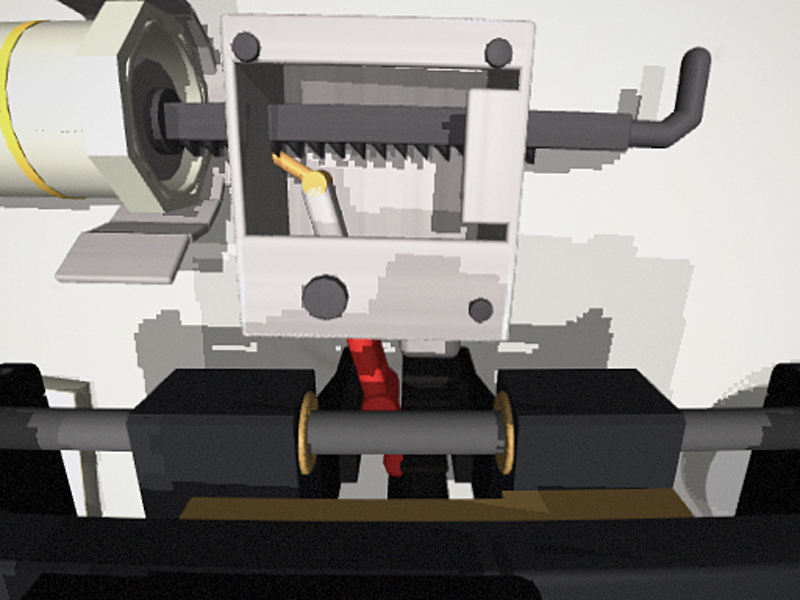

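The picture shows the plunger disc already inside the cartridge's rear end (165,120), the tail advanced, and the trigger fully squeezed. That works, so I'll pump again with a longer release.

Emit:
{"op": "send_rows", "data": {
  "commands": "0 0 0 0 0 0 8.7;0 0 0 0 0 0 8.7;0 0 0 0 0 0 8.7;0 0 0 0 0 0 8.7;0 0 0 0 0 0 8.7;0 0 0 0 0 0 8.7;0 0 0 0 0 0 8.7;0 0 0 0 0 0 8.7"
}}

```text
t: 14.62
tool_pos: [0.4548, -0.1544, 0.0331]
ee_rot: [0.0, 0.999, 0.033, 0.002]
force: [2.5, 1.1, 0.4]
gripper_width: 0.834
```

Emit:
{"op": "send_rows", "data": {
  "commands": "0 0 0 0 0 0 8.7;0 0 0 0 0 0 8.7;0 0 0 0 0 0 8.7"
}}

```text
t: 14.87
tool_pos: [0.4529, -0.1548, 0.0328]
ee_rot: [0.0, 0.999, 0.033, -0.0]
force: [-1.4, 0.4, 0.8]
gripper_width: 0.984
```

Emit:
{"op": "send_rows", "data": {
  "commands": "0 0 0 0 0 0 2.4;0 0 0 0 0 0 2.4;0 0 0 0 0 0 2.4;0 0 0 0 0 0 2.4;0 0 0 0 0 0 2.4;0 0 0 0 0 0 2.4;0 0 0 0 0 0 2.4;0 0 0 0 0 0 2.4"
}}

```text
t: 15.53
tool_pos: [0.4527, -0.1553, 0.0326]
ee_rot: [0.001, 0.999, 0.034, -0.001]
force: [-3.7, -3.2, -1.0]
gripper_width: 0.481
```

Emit:
{"op": "send_rows", "data": {
  "commands": "0 0 0 0 0 0 2.4;0 0 0 0 0 0 2.4;0 0 0 0 0 0 2.4;0 0 0 0 0 0 2.4;0 0 0 0 0 0 2.4"
}}

```text
t: 15.95
tool_pos: [0.4525, -0.1571, 0.0326]
ee_rot: [0.001, 1.0, 0.03, -0.0]
force: [-1.3, -4.8, -1.7]
gripper_width: 0.314
```

```bash
cat > m.py <<'E'
from h import *
import pickle
p0,p=None,None
import os
st,s=snap("wrist"); f=s["frame"]; print(st["t"],st["tool_pos"],st["gripper_width"],st["force"])
g=cv2.cvtColor(f,cv2.COLOR_BGR2GRAY)
# tail tip: dark vertical end right of housing; window rows 30..60 (orig px)
w=g[28:62,340:512]; c=np.where((w<85).sum(0)>8)[0]; print("tail cols",c.min()+340 if len(c) else None,c.max()+340 if len(c) else None)
h=cv2.cvtColor(f,cv2.COLOR_BGR2HSV); m=cv2.inRange(h,(20,110,90),(35,255,255)); m[135:]=0
print("yellow band cols",[np.where(m[r,:130])[0].tolist() for r in (60,80,100)])
E
python3 m.py
```

```text
15.95 [ 0.45247936 -0.15711024  0.03262841] 0.3136165323483031 [-1.31066413 -4.84210912 -1.71437287]
tail cols 407 426
yellow band cols [[0, 1, 2], [0, 1, 2, 3, 4, 5, 6, 7], [10, 11, 12, 13, 14, 15, 16]]
```

Emit:
{"op": "send_rows", "data": {
  "commands": "0 0 0 0 0 0 8.7;0 0 0 0 0 0 8.7;0 0 0 0 0 0 8.7;0 0 0 0 0 0 8.7;0 0 0 0 0 0 8.7;0 0 0 0 0 0 8.7;0 0 0 0 0 0 8.7;0 0 0 0 0 0 8.7"
}}

```text
t: 16.67
tool_pos: [0.4549, -0.1545, 0.0333]
ee_rot: [0.0, 0.999, 0.033, 0.002]
force: [2.1, 2.0, 0.7]
gripper_width: 0.835
```

Emit:
{"op": "send_rows", "data": {
  "commands": "0 0 0 0 0 0 8.7;0 0 0 0 0 0 8.7;0 0 0 0 0 0 8.7"
}}

```text
t: 16.92
tool_pos: [0.4529, -0.1548, 0.0328]
ee_rot: [0.0, 0.999, 0.033, -0.0]
force: [0.5, -0.6, -0.3]
gripper_width: 0.983
```

Emit:
{"op": "send_rows", "data": {
  "commands": "0 0 0 0 0 0 2.4;0 0 0 0 0 0 2.4;0 0 0 0 0 0 2.4;0 0 0 0 0 0 2.4;0 0 0 0 0 0 2.4;0 0 0 0 0 0 2.4;0 0 0 0 0 0 2.4;0 0 0 0 0 0 2.4"
}}

```text
t: 17.58
tool_pos: [0.4526, -0.1555, 0.0326]
ee_rot: [0.001, 0.999, 0.034, -0.001]
force: [-2.4, -3.3, 0.4]
gripper_width: 0.475
```

Emit:
{"op": "send_rows", "data": {
  "commands": "0 0 0 0 0 0 2.4;0 0 0 0 0 0 2.4;0 0 0 0 0 0 2.4;0 0 0 0 0 0 2.4;0 0 0 0 0 0 2.4"
}}

```text
t: 18.0
tool_pos: [0.4524, -0.1571, 0.0327]
ee_rot: [0.001, 1.0, 0.031, -0.0]
force: [-1.5, -4.3, -1.9]
gripper_width: 0.312
```

```bash
python3 m.py
```

```text
18.0 [ 0.45239522 -0.15706685  0.03265243] 0.3115190412211489 [-1.51219694 -4.32294736 -1.9010904 ]
tail cols 380 398
yellow band cols [[], [], [0, 1]]
```

The rod advanced another 12 mm and the cartridge has begun to move. Next pull.

Emit:
{"op": "send_rows", "data": {
  "commands": "0 0 0 0 0 0 8.7;0 0 0 0 0 0 8.7;0 0 0 0 0 0 8.7;0 0 0 0 0 0 8.7;0 0 0 0 0 0 8.7;0 0 0 0 0 0 8.7;0 0 0 0 0 0 8.7;0 0 0 0 0 0 8.7"
}}

```text
t: 18.72
tool_pos: [0.4548, -0.1546, 0.0332]
ee_rot: [0.0, 0.999, 0.033, 0.002]
force: [1.2, 0.9, -0.5]
gripper_width: 0.834
```

Emit:
{"op": "send_rows", "data": {
  "commands": "0 0 0 0 0 0 8.7;0 0 0 0 0 0 8.7;0 0 0 0 0 0 8.7"
}}

```text
t: 18.97
tool_pos: [0.453, -0.1548, 0.0328]
ee_rot: [0.0, 0.999, 0.033, -0.0]
force: [-0.0, -0.5, 0.6]
gripper_width: 0.985
```

Emit:
{"op": "send_rows", "data": {
  "commands": "0 0 0 0 0 0 2.4;0 0 0 0 0 0 2.4;0 0 0 0 0 0 2.4;0 0 0 0 0 0 2.4;0 0 0 0 0 0 2.4;0 0 0 0 0 0 2.4;0 0 0 0 0 0 2.4;0 0 0 0 0 0 2.4"
}}

```text
t: 19.63
tool_pos: [0.4524, -0.1555, 0.0326]
ee_rot: [0.001, 0.999, 0.034, -0.001]
force: [-3.1, -3.6, 0.1]
gripper_width: 0.482
```

Emit:
{"op": "send_rows", "data": {
  "commands": "0 0 0 0 0 0 2.4;0 0 0 0 0 0 2.4;0 0 0 0 0 0 2.4;0 0 0 0 0 0 2.4;0 0 0 0 0 0 2.4"
}}

```text
t: 20.05
tool_pos: [0.4519, -0.1565, 0.0327]
ee_rot: [0.001, 0.999, 0.032, -0.001]
force: [-2.6, -4.0, 0.5]
gripper_width: 0.384
```

```bash
python3 m.py
```

```text
20.05 [ 0.45188568 -0.1564706   0.03265011] 0.384092254748159 [-2.55825713 -4.02873432  0.52189211]
tail cols 372 389
yellow band cols [[], [], []]
```

Emit:
{"op": "send_rows", "data": {
  "commands": "0 0 0 0 0 0 2.4;0 0 0 0 0 0 2.4;0 0 0 0 0 0 2.4;0 0 0 0 0 0 2.4;0 0 0 0 0 0 2.4;0 0 0 0 0 0 2.4;0 0 0 0 0 0 2.4;0 0 0 0 0 0 2.4"
}}

```text
t: 20.77
tool_pos: [0.4519, -0.1565, 0.0326]
ee_rot: [0.001, 0.999, 0.032, -0.001]
force: [-3.5, -4.7, 0.5]
gripper_width: 0.384
```

```bash
python3 m.py; python3 - <<'E'
from h import *
st,s=snap("scene")
P=proj(s,[.50,-.06,.03]).astype(int)
a=cv2.resize(s["frame"][P[1]-50:P[1]+40,P[0]-65:P[0]+65],(780,540),interpolation=2)[:300]
_,w=snap("wrist"); b=cv2.resize(w["frame"],(780,585))[:290]
cv2.imwrite("pics/12.png",np.vstack([a,b]))
E
```

```text
20.7667 [ 0.45186357 -0.15649932  0.03263212] 0.38411274368979476 [-3.45459862 -4.69031228  0.53024011]
tail cols 371 389
yellow band cols [[], [], []]
```

View pics/12.png

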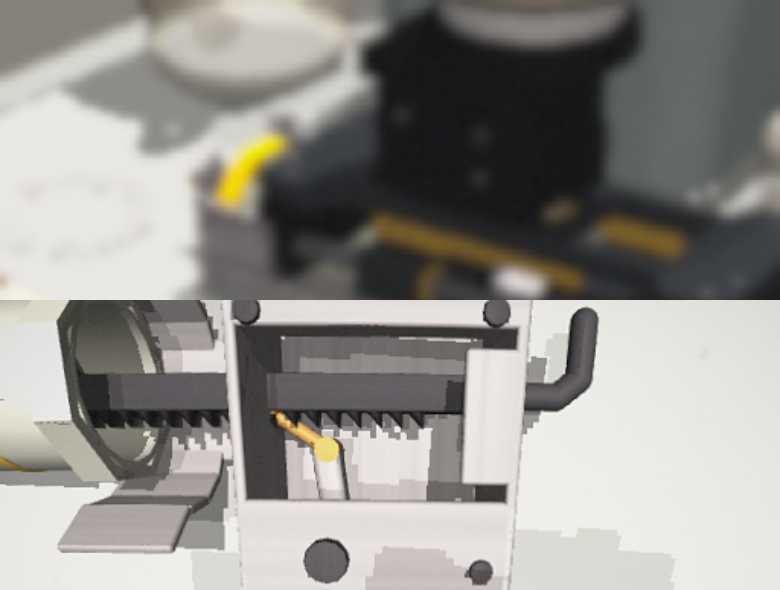

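The last picture shows the nozzle still through the slot, the rod deep in the tube and the pawl in the teeth. Opening and rod did not change over 0.7 s. The bow stopped at about 33 mm, roughly 0.41 rad, so it stalled solid before its stop. Total cartridge travel is about 13.5 mm against 14 mm free. I'm handing in while holding.

```bash
python3 -c "
from h import *
print(ctrl.job_done()); st=ctrl.observe(); print(st['t'],st['gripper_width'],st['force'])"
```

```text
the job is handed in; nothing more can be done
None
the job is handed in; nothing more can be done
```

I laid the cartridge in the gun's cradle with its nozzle through the front-plate slot and let go of it. Then I pumped the trigger five times, and handed the job in at about 21 s with the trigger still squeezed at the fixed 30 N grip.

- **Pulls:** The first four went to the trigger's stop. The fifth stopped short, at about 33 mm opening (roughly 0.41 rad), and neither the opening nor the rod changed over the next 0.7 s. By the task's rule, stopping under 0.45 rad means the plunger has met something solid.
- **Cartridge travel:** I worked this out from the rod and tube in the pictures as about 13.5 mm, against 14 mm free. I did not see the nose against the plate, because the gripper hid that spot in the last picture.
- **Release on the first two pulls:** After the first pull the fingers had only reopened to about 73 mm, below the advised 78 mm, before the second. The second pull still ran to the stop, and from then on I opened to about 85 mm.
- **Rough fit:** One gun-frame fit from a wrist picture was poor because I picked a corner wrongly. I went back to the earlier fit, which lined up within a few pixels.
- **Forces and neighbours:** The measured tool force stayed under 10 N at every reading. I saw no contact with the jug, shakers or glass, but I did not measure their positions again at the end.

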